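Open a suction port: work out the tight plug and lock the mesh guard

TASK

Put this suction port into service: work the tight T-handled plug out of the manifold without lifting the manifold off its base (twist it back and forth as you draw it up) and set it down, not drop it, in the black tray. Then tip the mesh guard over onto the port and lock it: line up the wing stud with its slot, push it in and turn it clockwise all the way. Leave the grinder, the casting and the burr pot where they are.

Things in the scene. Friction and masses are not known exactly. Their poses are not given: they have to be found in the camera images.
- port (a point): centre of the 36 mm hole, level with the flat top (150 x 210 mm, 90 mm above the bench) of the box-shaped aluminium manifold. x points to the side with the pipe spigot, y to the hinge side, z up; turned up to 0.3 rad either way. Two steel stop pins (8 mm thick, 20 mm tall) stand on the top at (27.5, +-23) mm in these axes. The manifold rests on its base on dowels: it can only lift.
- manifold (a joint): lift of the manifold off its base, m; 0 = seated. With the guard it weighs 29 N. A straight pull on the stuck plug needs 38 to 50 N, so lifts it. While the plug is turning, friction goes into the turning and only part of it (12 to 22 N) resists the pull if it is raised only while it turns, about 3.5 mm per 0.7 rad.
- plug_grip (a point): centre of the grey plug's T-bar (12 mm thick along its x, 50 mm long along its y, 22 mm tall, z up), 41 mm above the manifold's top while seated, 65 mm above the plug's lower end. Below it: stem 18 mm thick, flange 50 mm across, 8 mm thick, resting on the manifold, shank 32 mm across, 24 mm long in the hole. 150 g.
- plug_ear (a point): the ear on the plug's flange, 36 mm from the plug's axis along the plug's +x, half-way up the flange. It sits between the two stop pins, so the plug can turn only 0.45 rad either side of the port's x axis until it is lifted 20 mm.
- tray_floor (a point): centre of the inner floor of the black tray, 4 mm above the bench: 180 mm along its x, 140 mm along its y, rim 32 mm high, walls 4 mm; fixed to the bench.
- guard (a joint): angle of the steel mesh guard, rad: 0 = closed, level over the port; starts wide open, 1.75 to 2.0 (the stop), leaning outward past upright (1.57). Its hinge has friction and damping: it stays where it is left above about 1.1, must be pushed over (a few N at its free end), and below about 0.9 sinks shut by itself in a few seconds and stays shut by its weight.
- guard_hinge (a point): middle of the guard's hinge, 70 mm from the port's centre along the port's +y and 38 mm above the manifold's top; the hinge line runs along the port's x. The guard is a flat frame 116 mm wide (along x) and 160 mm long from the hinge, 5 mm thick.
- guard_edge (a point): middle of the guard's free edge, 160 mm from the hinge.
- stud_grip (a point): centre of the grip of the black wing stud in the guard, 132 mm from the hinge on the guard's middle line. Wing 11 mm thick along this point's x, 42 mm long along its y, 26 mm tall; its top is 10 mm, its bottom 16 mm from here. It lies 33 mm above the guard's upper face, 22 mm when pushed in. With the guard open it sticks out on the outer side.
- stud_turn (a joint): angle of the wing, rad: 0 = its length (and the 24 mm blade below it) lies along the port's y and lines up with the slot; grows clockwise seen from above the closed guard, to the stop at 1.55 = locked. Starts at 0.4 to 1.0, crossing the slot. It is stiff enough to stay where it is left.
- stud_press (a joint): how far the stud is pushed in, m: 0 = out, 0.011 = fully in; a 3 to 5 N spring pushes it out. Guard closed: it stops at 1.5 to 2.5 mm if the blade is more than about 0.17 rad off the slot; lined up it goes fully in, and turned clockwise from there the blade is caught under the slotted plate and stays at about 9.5 mm.
- slot (a point): middle of the 9 mm wide, 32 mm long slot in the top of the catch block (36 x 40 x 30 mm tall), 62 mm from the port's centre along the port's -y. The slot runs along the port's y.
- grinder_mid (a point): middle of a slim steel pencil grinder lying on the bench, 24 mm thick, 180 mm long; bystander.
- casting_mid (a point): an aluminium angle casting, 60 x 75 x 55 mm; bystander.
- burr_pot_mid (a point): a white pot with burrs, 56 mm across, 72 mm tall; bystander.
- plug_mid (a point): point on the plug's axis half-way up it, 38 mm above its lower end, 27 mm below plug_grip. Sprung rubber shoes grip the shank over the first 16 mm of lift (turning takes 0.6 to 0.8 N m); then the plug is loose, and free after 24 mm.

How it is judged:
By the outcome, as a careful person would: the job done as asked, in the order asked, and still so for the second after the job is handed in, with the robot touching nothing.
It also fails if it takes over 72 s, if anything falls off the work surface, if the arm or the gripper's body presses on something with over 40 N, if the wrist force passes 120 N, or if a joint passes its speed limit or range.

ROBOT

A 6-joint arm with a two-finger parallel gripper is mounted at the origin on the work surface. World frame = base frame: x ahead of the robot, y to its left, z up, the work surface at z = 0. Lengths are in m, angles in rad, forces in N, time in s.
With the tool pointing down it reaches from about 0.3 to 0.875 m from the base axis. Payload 6.4 kg.
Tool frame: the origin (TCP) lies between the finger pads; the fingertips stand ctrl.tip_extent ahead of it and the grasp point (between the pads) is the TCP (ctrl.tip_extent is the distance from the TCP to the fingertips, in m); z points along the fingers, y is the line along which they close (so a half turn about z gives the same grasp; the last joint's range is limited). The gripper opens to 85 mm and grips with 20 to 120 N. Pads are 22 mm wide; open, the fingers measure 114 mm over their backs; the gripper's body (76 mm by 85 mm) begins 54 mm behind the grasp point. The pads swing forward as they close: fully open they stand 13 mm farther back than shut.
Start: joints at [-1.449, 0.181, 1.607, -0, 1.354, -0.206], TCP at [0.185, -0.544, 0.25] pointing down, gripper open.
Joint ranges: [-2.99, 2.99], [-0.89, 2.07], [0.3, 2.58], [-1.14, 4.28], [0, 2.63], [-3.12, 3.12]. Speed limits (rad/s): [2.57, 2.57, 3.01, 3.14, 3.14, 3.14].

INTERFACE

Orientations are given as a unit quaternion [w, x, y, z].
In Python, from bench import ctrl gives the robot as it stands.
- The arm moves only by the tool send_rows, never from a script. Its arguments are lists of equal length, an entry for each row: "dr": the turn, a rotation vector about the tool's x, y, z in units of 6 degrees (1.0 is 6 degrees), a list of three; "xyz": the shift along the tool's x, y, z in cm, a list of three; "jaw": the opening in per cent of the stroke, from 0 (shut) to 100 (fully open). In form: {"dr": [[wx, wy, wz], ...], "xyz": [[dx, dy, dz], ...], "jaw": [jaw, ...]}. A call has exactly 8 rows; each row is the pose to reach, as a shift and turn from the pose commanded when the call began, along the tool's axes at that moment; what a row does not reach only later rows make up. A row lasts 1/8 s, in which the tool goes at most 62.5 mm and 10.7 degrees, less where a joint would pass 70% of its speed; a pose out of reach is approached as far as the arm can. A call with a gripper value outside its range is refused whole. The fingers move at their own pace and stop on an object; the grip force is fixed at half the most. Time passes only in rows, so rows that repeat a pose let the fingers close, or fill a call up. It gives the time, the measured TCP pose, the force, the opening and the grip force at its end, in the units of the state.
- ctrl.get_obs(): the state, without advancing time (a new reading comes with each control period).
- ctrl.camera(name): name is "side" or "top"; returns the picture (400x640x3 uint8, red, green, blue); there is no depth.
- ctrl.calibration(name): a dict with "camera_matrix" (3x3 intrinsics, pixels), "world_from_camera" (4x4, takes a point from camera to world coordinates). Camera axes: x right, y up, looking along -z (the intrinsics and any distortion apply to the point x, -y, -z); pixel columns grow to the right and rows downward; lengths in m; the calibration is good to about 2 mm. A picture is of the moment at which its call begins. calibration takes no time and is no camera call.
- ctrl.hand_in(): hands the job in; it is judged then, once.
The state is a dict: "time_s": time; "q": joint angles; "dq": joint speeds; "joint_efforts": joint torques, N m; "eef_pos": TCP position; "eef_rot": TCP orientation; "wrist_force": force on the tool from outside, world axes, zero at the start; "torque": the same for the moment, N m; "opening": opening from 0.0 (shut) to 1.0 (fully open); "grasp_force": force on a finger pad.
Only numpy, scipy, OpenCV 4.12 (cv2) and the standard library are available. Lean on these libraries where they do the work, as an engineer would, in place of code of your own. Each camera call takes 0.05 s, during which the arm holds its last target. There are 200 camera calls.

## Working session

There is one attempt and no reset: what is moved stays moved. The work goes in short steps, Python scripts to look and compute and a tool call to move; the robot and the scene stay as the last step left them, time stands still between calls to the robot, and variables do not carry over. Pictures are saved under pics/ and viewed, at most 10 in all, crops included, and the job is handed in when it is done.

Besides the shell and the picture viewer there is one more tool, called by a JSON object that holds its "method" and its "body", one argument or row to a line. send_rows: Moves the arm, as the interface text tells. Its arguments: {"type":"object","properties":{"dr":{"type":"array","items":{"type":"array","items":{"type":"number"}}},"xyz":{"type":"array","items":{"type":"array","items":{"type":"number"}}},"jaw":{"type":"array","items":{"type":"number"}}},"required":["dr","xyz","jaw"]}

```bash
mkdir -p pics; ls; python3 - <<'E'
from bench import ctrl
import cv2
o=ctrl.get_obs(); print({k:(o[k]) for k in ['time_s','eef_pos','eef_rot','wrist_force','opening']}, ctrl.tip_extent)
for n in ['side','top']:
    cv2.imwrite(f'pics/{n}0.png',ctrl.camera(n)[:,:,::-1]); c=ctrl.calibration(n); print(n,c)
E
```

```text
pics
{'time_s': 0.0, 'eef_pos': array([ 0.18507033, -0.54385201,  0.2493713 ]), 'eef_rot': array([-8.80477679e-04,  9.86598079e-01,  1.63166954e-01,  2.70075149e-05]), 'wrist_force': array([-0.19161854,  0.1879718 ,  0.03349132]), 'opening': 1.0002546706758944} 0.019
side {'camera_matrix': array([[508.26378529,   0.        , 312.85399646],
       [  0.        , 508.26378529, 192.96059118],
       [  0.        ,   0.        ,   1.        ]]), 'world_from_camera': array([[ 0.99246268,  0.09385792, -0.07879415,  0.50431554],
       [-0.12230507,  0.71821438, -0.68498874, -0.86799204],
       [-0.00770052,  0.68946268,  0.72428027,  1.06865616],
       [ 0.        ,  0.        ,  0.        ,  1.        ]])}
top {'camera_matrix': array([[469.72254466,   0.        , 322.73611513],
       [  0.        , 469.72254466, 207.24635091],
       [  0.        ,   0.        ,   1.        ]]), 'world_from_camera': array([[ 0.0138159 ,  0.98432052, -0.17584718,  0.41237936],
       [-0.99986691,  0.01207392, -0.01097231,  0.03583441],
       [-0.0086771 ,  0.17597537,  0.98435633,  1.45959521],
       [ 0.        ,  0.        ,  0.        ,  1.        ]])}
```

View pics/side0.png

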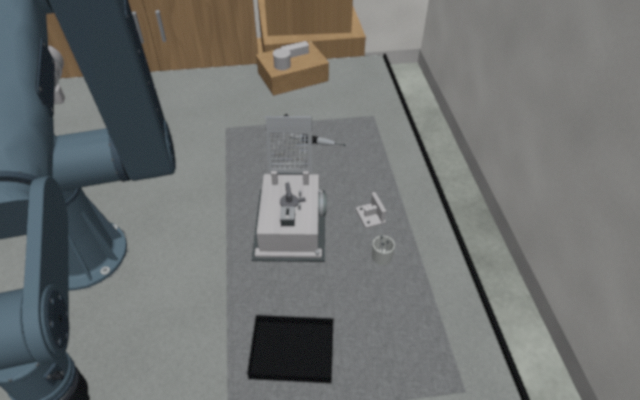

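View pics/top0.png

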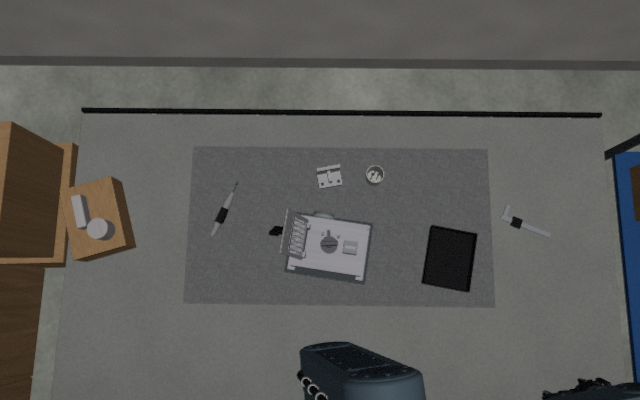

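Side: manifold top about (290,205), plug at (290,200), guard up at (290,145), tray at (291,348). Top: manifold about (328,247), plug at (329,243), slot block at (350,247), tray at (450,258), stud wing at (276,231). Enlarging the manifold for detail.

```bash
python3 - <<'E'
import cv2,numpy as np
s=cv2.imread('pics/side0.png')[105:265,245:345]; t=cv2.imread('pics/top0.png')[200:290,265:380]
S=cv2.resize(s,None,fx=3.7,fy=3.7,interpolation=cv2.INTER_CUBIC); T=cv2.resize(t,None,fx=3.7,fy=3.7,interpolation=cv2.INTER_CUBIC)
o=np.zeros((max(S.shape[0],T.shape[0]),S.shape[1]+T.shape[1],3),np.uint8);o[:S.shape[0],:S.shape[1]]=S;o[:T.shape[0],S.shape[1]:]=T
print(o.shape,S.shape);cv2.imwrite('pics/c0.png',o)
E
```

```text
(592, 796, 3) (592, 370, 3)
```

View pics/c0.png

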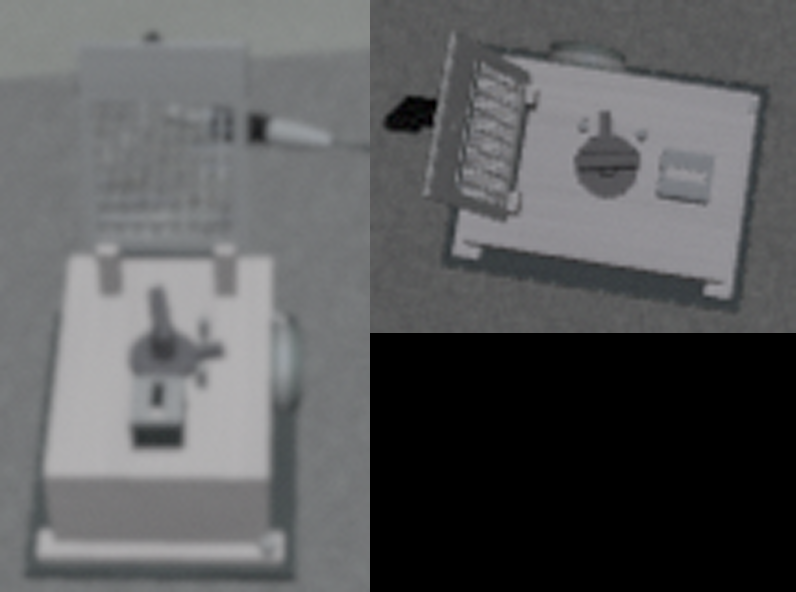

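Crop: pin tops, slot block, T-bar, ear, manifold corners, and guard free edge are all visible; fitting the layout to both views.

```bash
cat > h.py <<'E'
import numpy as np,cv2
from bench import ctrl
from scipy.spatial.transform import Rotation as R
from scipy.optimize import least_squares
CAL={n:ctrl.calibration(n) for n in('side','top')}
def proj(n,P):
    c=CAL[n];T=np.linalg.inv(c['world_from_camera']);p=np.atleast_2d(P)@T[:3,:3].T+T[:3,3]
    p=p*[1,-1,-1];q=p@c['camera_matrix'].T;return q[:,:2]/q[:,2:]
def back(n,uv,z):
    c=CAL[n];d=np.linalg.inv(c['camera_matrix'])@[*uv,1];d=c['world_from_camera'][:3,:3]@(d*[1,-1,-1]);o=c['world_from_camera'][:3,3]
    return o+d*(z-o[2])/d[2]
def world(px,py,yaw,P,z0=.09):
    c,s=np.cos(yaw),np.sin(yaw);P=np.asarray(P,float);return np.stack([px+c*P[...,0]-s*P[...,1],py+s*P[...,0]+c*P[...,1],z0+P[...,2]],-1)
def tool():
    o=ctrl.get_obs();q=np.array(o['eef_rot']);return o,np.array(o['eef_pos']),R.from_quat(q[[1,2,3,0]])
E
python3 - <<'E'
from h import *
tp=lambda X,Y:(265+(X-370)/3.7,200+Y/3.7); sd=lambda X,Y:(245+X/3.7,105+Y/3.7)
G=lambda a,s,l,n=0:[s,.07-l*np.cos(a)-n*np.sin(a)*-1*-1*-1*-1 if 0 else .07-l*np.cos(a)+n*np.sin(a),.038+l*np.sin(a)+n*np.cos(a)]
def model(p):
    px,py,yaw,cx,cy,a,pl=p
    e=[cx,cy,0];x,y=.075,.105
    ear=[.04*np.cos(pl),.04*np.sin(pl),.008]
    return [('top',tp(584,122),[.0275,.023,.02]),('top',tp(641,134),[.0275,-.023,.02]),('top',tp(685,175),[0,-.062,.03]),
     ('side',sd(158,398),[0,-.062,.03]),('side',sd(204,322),[.0275,.023,.02]),('side',sd(200,373),[.0275,-.023,.02]),
     ('top',tp(608,161),[0,0,.052]),('top',tp(605,112),ear),('side',sd(223,351),ear),
     ('top',tp(763,90),[cx+x,cy-y,0]),('top',tp(735,283),[cx-x,cy-y,0]),('top',tp(461,237),[cx-x,cy+y,0]),
     ('side',sd(68,256),[cx-x,cy+y,0]),('side',sd(272,256),[cx+x,cy+y,0]),('side',sd(271,478),[cx+x,cy-y,0]),('side',sd(45,478),[cx-x,cy-y,0]),
     ('top',tp(454,33),G(a,.058,.16)),('top',tp(427,198),G(a,-.058,.16)),('side',sd(80,45),G(a,-.058,.16)),('side',sd(247,45),G(a,.058,.16))]
def res(p): return np.concatenate([proj(n,world(*p[:3],P))[0]-uv for n,uv,P in model(p)])
f=least_squares(res,[.45,0,-.1,0,0,1.8,0],loss='soft_l1');print(np.round(f.x,4));print(np.round(f.fun.reshape(-1,2),1).tolist())
p=f.x
print('hinge',world(*p[:3],[0,.07,.038]),'edge',world(*p[:3],G(p[5],0,.16)),'stud',world(*p[:3],G(p[5],0,.132,.0355)),proj('top',world(*p[:3],G(p[5],0,.132,.0355))))
for uv in[(431,226),(477,233),(470,291),(423,284)]: print('rim',back('top',uv,.036))
for uv in[(254,317),(334,318),(332,382),(249,380)]: print('rimS',back('side',uv,.036))
E
```

```text
[ 5.4590e-01  3.0400e-02 -1.3780e-01  5.0000e-04 -1.1000e-03  1.8634e+00
  1.5410e-01]
[[0.0, 0.6], [0.4, -0.3], [0.7, -0.2], [0.1, 0.5], [-0.1, -0.9], [0.4, -1.6], [0.1, -0.5], [0.7, 0.6], [-0.7, -0.8], [-2.4, 0.6], [-1.8, -0.6], [0.5, 0.8], [0.8, 0.6], [0.1, 0.9], [-0.2, 0.5], [0.1, 0.1], [0.3, -0.7], [0.0, -0.2], [-1.3, -0.5], [-0.0, -0.4]]
hinge [0.55546738 0.09971935 0.128     ] edge [0.56180683 0.14542995 0.28120037] stud [0.56536689 0.17109967 0.24415119] [[275.72343574 230.89563569]]
rim [ 0.61262723 -0.27939117  0.036     ]
rim [ 0.59291366 -0.41838437  0.036     ]
rim [ 0.41890688 -0.39000727  0.036     ]
rim [ 0.43756486 -0.25089452  0.036     ]
rimS [ 0.43594709 -0.26127129  0.036     ]
rimS [ 0.61632654 -0.28687683  0.036     ]
rimS [ 0.58986562 -0.43297803  0.036     ]
rimS [ 0.41930666 -0.40711356  0.036     ]
```

```bash
cat >> h.py <<'E'
def down(yaw): return R.from_euler('z',yaw)*R.from_euler('x',np.pi)   # tool x at yaw, z down
def rel(pos,rot):
    o,p,r=tool();return np.round(r.inv().apply(np.asarray(pos)-p)*100,2).tolist(),np.round((r.inv()*rot).as_rotvec()/np.radians(6),2).tolist()
PX,PY,PYAW=.5459,.0304,-.1378
def st():
    o,p,r=tool();print('t%.2f'%o['time_s'],'pos',np.round(p,4),'z',np.round(r.apply([0,0,1]),3),'yaw %.3f'%np.arctan2(*r.apply([1,0,0])[1::-1]),'F',np.round(o['wrist_force'],1),'M',np.round(o['torque'],2),'op %.3f'%o['opening'],'g',o['grasp_force'],'q',np.round(o['q'],2))
E
python3 -c "
from h import *
st();print(rel([.546,.030,.19],down(np.pi/2+.016)))"
```

```text
t0.10 pos [ 0.1851 -0.5439  0.2495] z [-0.     0.002 -1.   ] yaw 0.328 F [ 0.3 -0.2 -0.2] M [-0.    0.04  0.04] op 1.001 g 0.0 q [-1.45  0.18  1.61 -0.    1.35 -0.21]
([52.65, -42.7, 6.03], [-0.01, -0.01, -12.02])
```

{"method": "send_rows", "body": {
  "dr": [
    [0,0,-1.5],
    [0,0,-3],
    [0,0,-4.5],
    [0,0,-6],
    [0,0,-7.5],
    [0,0,-9],
    [0,0,-10.5],
    [0,0,-12]
  ],
  "xyz": [
    [5,-4,0],
    [10,-8,0],
    [15,-12,1],
    [20,-16,2],
    [25,-20,3],
    [30,-24.3,3],
    [35,-28.4,3],
    [39,-31.6,3]
  ],
  "jaw": [40,40,40,40,40,40,40,40]
}}

```text
time_s: 1.1
eef_pos: [0.451, -0.1212, 0.2202]
eef_rot: [0.0, 0.7, 0.714, -0.0]
wrist_force: [0.6, -0.5, 0.2]
opening: 0.401
grasp_force: 0.0
```

```bash
python3 -c "
from h import *
st();print(rel([.546,.030,.19],down(np.pi/2+.016)))"
```

```text
t1.10 pos [ 0.451  -0.1212  0.2202] z [ 0. -0. -1.] yaw 1.589 F [ 0.6 -0.5  0.2] M [ 0.01 -0.01 -0.  ] op 0.401 g 0.0 q [-0.52 -0.04  1.9  -0.    1.28 -0.54]
([14.94, 9.78, 3.02], [0.0, 0.0, 0.03])
```

{"method": "send_rows", "body": {
  "dr": [
    [0,0,0],
    [0,0,0],
    [0,0,0],
    [0,0,0],
    [0,0,0],
    [0,0,0],
    [0,0,0],
    [0,0,0]
  ],
  "xyz": [
    [4,2.6,0.6],
    [8,5.2,1.2],
    [12,7.8,2],
    [15,9.8,3],
    [15,9.8,4],
    [15,9.8,4],
    [15,9.8,4],
    [15,9.8,4]
  ],
  "jaw": [40,40,40,40,40,40,40,40]
}}

```text
time_s: 2.1
eef_pos: [0.5464, 0.0272, 0.1809]
eef_rot: [0.0, 0.703, 0.711, 0.0]
wrist_force: [-0.5, -0.0, 0.4]
opening: 0.4
grasp_force: 0.0
```

```bash
python3 - <<'E'
from h import *
st();print(rel([.546,.030,.133],down(np.pi/2+.016)))
s=ctrl.camera('side');t=ctrl.camera('top');_,p,r=tool()
print('tip proj',proj('side',[p,[PX,PY,.142]]),proj('top',[p,[PX,PY,.142]]))
S=cv2.resize(s[140:260,240:350],None,fx=3.6,fy=3.6,interpolation=2);T=cv2.resize(t[190:300,270:380],None,fx=3.6,fy=3.6,interpolation=2)
o=np.zeros((432,792,3),np.uint8);o[:,:396]=S;o[:396,396:]=T;cv2.imwrite('pics/c1.png',o[:,:,::-1])
E
```

```text
t2.10 pos [0.5464 0.0272 0.1809] z [ 0.001 -0.    -1.   ] yaw 1.583 F [-0.5 -0.   0.4] M [-0.01  0.01  0.02] op 0.400 g 0.0 q [-0.17  0.19  1.74 -0.    1.21 -0.18]
([0.28, -0.04, 4.79], [0.01, 0.0, -0.04])
tip proj [[288.30040313 178.84136474]
 [288.63087998 188.9229791 ]] [[330.53873037 241.36936661]
 [329.39250699 242.99940912]]
```

View pics/c1.png

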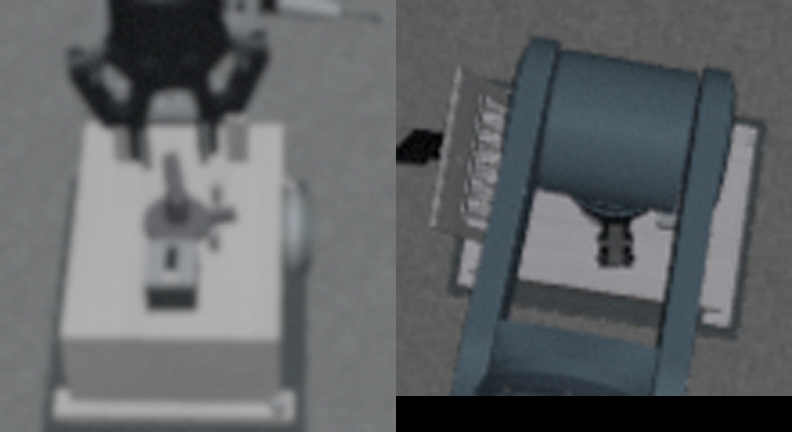

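Side view: the fingers straddle the T-bar symmetrically (crop columns 135 and 207 around bar at ~172). Descend and grip.

{"method": "send_rows", "body": {
  "dr": [
    [0,0,0],
    [0,0,0],
    [0,0,0],
    [0,0,0],
    [0,0,0],
    [0,0,0],
    [0,0,0],
    [0,0,0]
  ],
  "xyz": [
    [0.3,0,1.6],
    [0.3,0,3.2],
    [0.3,0,4.7],
    [0.3,0,4.7],
    [0.3,0,4.7],
    [0.3,0,4.7],
    [0.3,0,4.7],
    [0.3,0,4.7]
  ],
  "jaw": [40,40,40,0,0,0,0,0]
}}

```text
time_s: 3.2
eef_pos: [0.5452, 0.0313, 0.1318]
eef_rot: [-0.001, 0.702, 0.712, -0.001]
wrist_force: [4.4, -1.3, -25.7]
opening: 0.169
grasp_force: 58.7
```

```bash
python3 -c "
from h import *
st()"
```

```text
t3.20 pos [0.5452 0.0313 0.1318] z [-0.003  0.    -1.   ] yaw 1.584 F [  4.4  -1.3 -25.7] M [-0.02 -0.89  0.01] op 0.169 g 58.73885750770569 q [-0.16  0.26  1.78  0.    1.11 -0.17]
```

{"method": "send_rows", "body": {
  "dr": [
    [0,0,0],
    [0,0,0.7],
    [0,0,1.4],
    [0,0,2.1],
    [0,0,2.8],
    [0,0,3.5],
    [0,0,4.2],
    [0,0,4.8]
  ],
  "xyz": [
    [0,0,0.15],
    [0,0,0.15],
    [0,0,0.1],
    [0,0,0.05],
    [0,0,0],
    [0,0,-0.05],
    [0,0,-0.1],
    [0,0,-0.15]
  ],
  "jaw": [0,0,0,0,0,0,0,0]
}}

```text
time_s: 4.2
eef_pos: [0.5452, 0.0313, 0.1342]
eef_rot: [-0.001, 0.857, 0.515, -0.001]
wrist_force: [2.0, 1.0, -18.9]
opening: 0.169
grasp_force: 59.4
```

```bash
python3 -c "
from h import *
st()"
```

```text
t4.20 pos [0.5452 0.0313 0.1342] z [-0.003 -0.    -1.   ] yaw 1.081 F [  2.    1.  -18.9] M [-0.05 -0.21  0.62] op 0.169 g 59.4069384813514 q [-0.16  0.25  1.77 -0.    1.12  0.33]
```

{"method": "send_rows", "body": {
  "dr": [
    [0,0,-0.9],
    [0,0,-1.8],
    [0,0,-2.7],
    [0,0,-3.6],
    [0,0,-4.5],
    [0,0,-5.3],
    [0,0,-6.1],
    [0,0,-6.8]
  ],
  "xyz": [
    [0,0,0.02],
    [0,0,-0.03],
    [0,0,-0.08],
    [0,0,-0.13],
    [0,0,-0.18],
    [0,0,-0.23],
    [0,0,-0.28],
    [0,0,-0.33]
  ],
  "jaw": [0,0,0,0,0,0,0,0]
}}

```text
time_s: 5.2
eef_pos: [0.5454, 0.0313, 0.1377]
eef_rot: [-0.001, 0.624, 0.782, -0.0]
wrist_force: [0.8, 0.5, -19.4]
opening: 0.168
grasp_force: 59.5
```

```bash
python3 -c "
from h import *
st()"
```

```text
t5.20 pos [0.5454 0.0313 0.1377] z [-0.002  0.001 -1.   ] yaw 1.795 F [  0.8   0.5 -19.4] M [-0.02 -0.19 -0.6 ] op 0.168 g 59.49520289897919 q [-0.16  0.25  1.77  0.    1.12 -0.38]
```

{"method": "send_rows", "body": {
  "dr": [
    [0,0,0.9],
    [0,0,1.8],
    [0,0,2.7],
    [0,0,3.6],
    [0,0,4.5],
    [0,0,5.3],
    [0,0,6.1],
    [0,0,6.8]
  ],
  "xyz": [
    [0,0,0.02],
    [0,0,-0.03],
    [0,0,-0.08],
    [0,0,-0.13],
    [0,0,-0.18],
    [0,0,-0.23],
    [0,0,-0.28],
    [0,0,-0.34]
  ],
  "jaw": [0,0,0,0,0,0,0,0]
}}

```text
time_s: 6.2
eef_pos: [0.5453, 0.0314, 0.141]
eef_rot: [-0.001, 0.858, 0.514, -0.001]
wrist_force: [1.2, -0.1, -19.5]
opening: 0.168
grasp_force: 59.4
```

{"method": "send_rows", "body": {
  "dr": [
    [0,0,-0.9],
    [0,0,-1.8],
    [0,0,-2.7],
    [0,0,-3.6],
    [0,0,-4.5],
    [0,0,-5.3],
    [0,0,-6.1],
    [0,0,-6.8]
  ],
  "xyz": [
    [0,0,0.02],
    [0,0,-0.03],
    [0,0,-0.08],
    [0,0,-0.13],
    [0,0,-0.18],
    [0,0,-0.23],
    [0,0,-0.28],
    [0,0,-0.34]
  ],
  "jaw": [0,0,0,0,0,0,0,0]
}}

```text
time_s: 7.2
eef_pos: [0.5452, 0.0313, 0.1444]
eef_rot: [-0.001, 0.624, 0.782, -0.0]
wrist_force: [0.9, -0.6, -20.0]
opening: 0.165
grasp_force: 59.4
```

```bash
python3 -c "
from h import *
st()"
```

```text
t7.20 pos [0.5452 0.0313 0.1444] z [-0.002  0.001 -1.   ] yaw 1.795 F [  0.9  -0.6 -20. ] M [-0.02 -0.16 -0.6 ] op 0.165 g 59.44380462169647 q [-0.16  0.24  1.77  0.    1.14 -0.38]
```

{"method": "send_rows", "body": {
  "dr": [
    [0,0,0.9],
    [0,0,1.8],
    [0,0,2.7],
    [0,0,3.6],
    [0,0,4.5],
    [0,0,5.3],
    [0,0,6.1],
    [0,0,6.8]
  ],
  "xyz": [
    [0,0,0.02],
    [0,0,-0.03],
    [0,0,-0.08],
    [0,0,-0.13],
    [0,0,-0.18],
    [0,0,-0.23],
    [0,0,-0.28],
    [0,0,-0.34]
  ],
  "jaw": [0,0,0,0,0,0,0,0]
}}

```text
time_s: 8.2
eef_pos: [0.5453, 0.0314, 0.148]
eef_rot: [-0.001, 0.858, 0.514, -0.001]
wrist_force: [-1.3, 0.2, -14.8]
opening: 0.169
grasp_force: 59.9
```

{"method": "send_rows", "body": {
  "dr": [
    [0,0,-0.6],
    [0,0,-1.2],
    [0,0,-1.8],
    [0,0,-2.4],
    [0,0,-3.0],
    [0,0,-3.6],
    [0,0,-4.2],
    [0,0,-4.8]
  ],
  "xyz": [
    [0,0,0.02],
    [0,0,-0.03],
    [0,0,-0.08],
    [0,0,-0.13],
    [0,0,-0.18],
    [0,0,-0.23],
    [0,0,-0.28],
    [0,0,-0.34]
  ],
  "jaw": [0,0,0,0,0,0,0,0]
}}

```text
time_s: 9.2
eef_pos: [0.5477, 0.031, 0.1547]
eef_rot: [0.002, 0.701, 0.713, 0.001]
wrist_force: [-1.4, 0.3, -2.3]
opening: 0.17
grasp_force: 61.3
```

```bash
python3 -c "
from h import *
st();print(rel([.545,.031,.20],down(np.pi/2+.016)))"
```

```text
t9.20 pos [0.5477 0.031  0.1547] z [ 0.004 -0.001 -1.   ] yaw 1.587 F [-1.4  0.3 -2.3] M [0.09 0.26 0.03] op 0.170 g 61.313438415527344 q [-0.16  0.23  1.76 -0.    1.15 -0.18]
([0.0, -0.26, -4.53], [0.04, 0.01, -0.0])
```

{"method": "send_rows", "body": {
  "dr": [
    [0,0,0],
    [0,0,0],
    [0,0,0],
    [0,0,0],
    [0,0,0],
    [0,0,0],
    [0,0,0],
    [0,0,0]
  ],
  "xyz": [
    [0,0,-1],
    [0,0,-2.5],
    [0,0,-4.5],
    [0,0,-6],
    [-2,-0.2,-7],
    [-6,-0.6,-7],
    [-10,-1,-7],
    [-14.5,-1.5,-7]
  ],
  "jaw": [0,0,0,0,0,0,0,0]
}}

```text
time_s: 10.2
eef_pos: [0.5335, -0.1151, 0.2231]
eef_rot: [0.001, 0.702, 0.712, 0.0]
wrist_force: [0.0, 0.3, -1.1]
opening: 0.17
grasp_force: 61.4
```

{"method": "send_rows", "body": {
  "dr": [
    [0,0,0],
    [0,0,0],
    [0,0,0],
    [0,0,0],
    [0,0,0],
    [0,0,0],
    [0,0,0],
    [0,0,0]
  ],
  "xyz": [
    [-4.5,-0.5,0],
    [-9,-1,0],
    [-13.5,-1.4,1],
    [-17,-1.8,3],
    [-20,-2,6],
    [-22,-2.3,8.5],
    [-22.5,-2.3,10.5],
    [-22.5,-2.3,11.5]
  ],
  "jaw": [0,0,0,0,0,0,0,0]
}}

```text
time_s: 11.2
eef_pos: [0.5132, -0.3388, 0.1058]
eef_rot: [-0.001, 0.702, 0.712, 0.0]
wrist_force: [-0.4, 0.7, -1.7]
opening: 0.167
grasp_force: 61.3
```

```bash
python3 - <<'E'
from h import *
st();print(rel([.515,-.340,.0725],down(np.pi/2+.016)))
s=ctrl.camera('side');t=ctrl.camera('top')
S=cv2.resize(s[170:395,230:350],None,fx=2.6,fy=2.6,interpolation=2);T=cv2.resize(t[190:310,270:490],None,fx=2.2,fy=2.2,interpolation=2)
o=np.zeros((585,796,3),np.uint8);o[:,:312]=S;o[:264,312:]=T[:,:484];cv2.imwrite('pics/c2.png',o[:,:,::-1])
E
```

```text
t11.20 pos [ 0.5132 -0.3388  0.1058] z [-0.001  0.001 -1.   ] yaw 1.584 F [-0.4  0.7 -1.7] M [-0.01  0.03 -0.05] op 0.167 g 61.339101791381836 q [-0.78  0.43  1.61  0.    1.11 -0.79]
([-0.12, 0.18, 3.33], [-0.01, -0.01, -0.03])
```

View pics/c2.png

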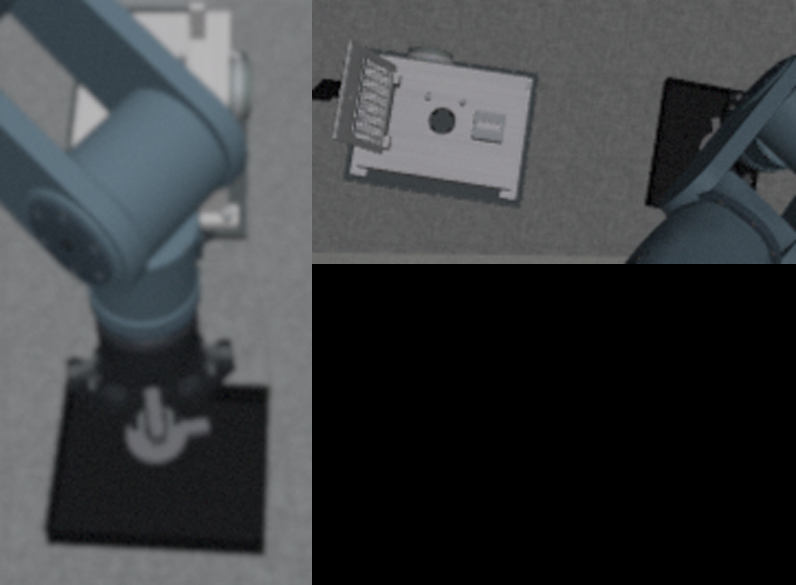

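Plug is held upright over the tray (crop (155,430)); manifold is seated with the hole open. Lower to contact.

{"method": "send_rows", "body": {
  "dr": [
    [0,0,0],
    [0,0,0],
    [0,0,0],
    [0,0,0],
    [0,0,0],
    [0,0,0],
    [0,0,0],
    [0,0,0]
  ],
  "xyz": [
    [0,0.2,1.5],
    [0,0.2,2.6],
    [0,0.2,3.0],
    [0,0.2,3.2],
    [0,0.2,3.35],
    [0,0.2,3.45],
    [0,0.2,3.5],
    [0,0.2,3.5]
  ],
  "jaw": [0,0,0,0,0,0,0,0]
}}

```text
time_s: 12.3
eef_pos: [0.5154, -0.3394, 0.0718]
eef_rot: [0.0, 0.702, 0.712, 0.0]
wrist_force: [-0.7, 0.2, -1.6]
opening: 0.166
grasp_force: 61.3
```

{"method": "send_rows", "body": {
  "dr": [
    [0,0,0],
    [0,0,0],
    [0,0,0],
    [0,0,0],
    [0,0,0],
    [0,0,0],
    [0,0,0],
    [0,0,0]
  ],
  "xyz": [
    [0,0,0.05],
    [0,0,0.1],
    [0,0,0.14],
    [0,0,0.18],
    [0,0,0.22],
    [0,0,0.26],
    [0,0,0.3],
    [0,0,0.3]
  ],
  "jaw": [0,0,0,0,0,0,0,0]
}}

```text
time_s: 13.3
eef_pos: [0.5155, -0.3395, 0.0692]
eef_rot: [0.0, 0.702, 0.712, -0.0]
wrist_force: [-1.8, 0.6, 4.6]
opening: 0.166
grasp_force: 62.0
```

{"method": "send_rows", "body": {
  "dr": [
    [0,0,0],
    [0,0,0],
    [0,0,0],
    [0,0,0],
    [0,0,0],
    [0,0,0],
    [0,0,0],
    [0,0,0]
  ],
  "xyz": [
    [0,0,-0.03],
    [0,0,-0.03],
    [0,0,-0.03],
    [0,0,-0.03],
    [0,0,-1],
    [0,0,-3],
    [0,0,-6],
    [0,0,-11]
  ],
  "jaw": [20,28,36,45,45,45,45,45]
}}

```text
time_s: 14.3
eef_pos: [0.5147, -0.3387, 0.1797]
eef_rot: [-0.001, 0.702, 0.712, -0.0]
wrist_force: [0.8, -0.4, -0.5]
opening: 0.45
grasp_force: 0.0
```

```bash
python3 - <<'E'
from h import *
st()
G=lambda a,s,l,n=0:[s,.07-l*np.cos(a)+n*np.sin(a),.038+l*np.sin(a)+n*np.cos(a)]
for a in (1.86,1.3,.9,.5,0): print(a,'edge',world(PX,PY,PYAW,G(a,0,.16)),'stud',world(PX,PY,PYAW,G(a,0,.132,.0355)))
E
```

```text
t14.30 pos [ 0.5147 -0.3387  0.1797] z [-0.002  0.001 -1.   ] yaw 1.584 F [ 0.8 -0.4 -0.5] M [-0.04  0.02 -0.03] op 0.450 g 0.0 q [-0.77  0.34  1.56  0.    1.24 -0.79]
1.86 edge [0.56178347 0.14493414 0.28135541] stud [0.5653605  0.17072773 0.244394  ]
1.3 edge [0.54963633 0.05734235 0.28216931] stud [0.55536392 0.09864337 0.26468589]
0.9 edge [0.54185358 0.00122165 0.25333231] stud [0.54806426 0.04600624 0.25346631]
0.5 edge [ 0.53622774 -0.03934573  0.20470809] stud [0.54194098 0.00185192 0.22243835]
0 edge [ 0.53353721 -0.05874685  0.128     ] stud [ 0.53738341 -0.03101228  0.1635    ]
```

```bash
python3 - <<'E'
from h import *
rot=down(np.pi/2+PYAW)
for P in [(-.047,0,.38-.09),(-.047,.17,.38-.09),(-.047,.17,.285-.09)]: print(world(PX,PY,PYAW,P),rel(world(PX,PY,PYAW,P),rot))
E
```

```text
[0.49934553 0.03685612 0.38      ] ([37.61, -1.05, -19.97], [-0.02, -0.01, 1.45])
[0.52269746 0.20524462 0.38      ] ([54.41, 1.51, -19.95], [-0.02, -0.01, 1.45])
[0.52269746 0.20524462 0.285     ] ([54.4, 1.52, -10.45], [-0.02, -0.01, 1.45])
```

{"method": "send_rows", "body": {
  "dr": [
    [0,0,0],
    [0,0,0.3],
    [0,0,0.6],
    [0,0,0.9],
    [0,0,1.2],
    [0,0,1.45],
    [0,0,1.45],
    [0,0,1.45]
  ],
  "xyz": [
    [2,0,-5],
    [7,0,-9],
    [12,0,-13],
    [17,0,-16],
    [22.5,0,-18.5],
    [28,0,-20],
    [33.5,0,-20],
    [39,0,-20]
  ],
  "jaw": [30,10,0,0,0,0,0,0]
}}

```text
time_s: 15.3
eef_pos: [0.5096, 0.0524, 0.3811]
eef_rot: [0.001, 0.754, 0.657, 0.001]
wrist_force: [0.6, -0.7, -0.1]
opening: 0.001
grasp_force: 0.0
```

```bash
python3 - <<'E'
from h import *
rot=down(np.pi/2+PYAW);st()
for P in [(-.047,.17,.38-.09),(-.047,.17,.285-.09)]: print(rel(world(PX,PY,PYAW,P),rot))
E
```

```text
t15.30 pos [0.5096 0.0524 0.3811] z [ 0.003 -0.    -1.   ] yaw 1.432 F [ 0.6 -0.7 -0.1] M [-0.05 -0.03  0.  ] op 0.001 g 0.0 q [-0.13 -0.04  1.59  0.    1.6   0.01]
([15.32, -0.81, 0.11], [0.03, -0.0, -0.01])
([15.32, -0.85, 9.61], [0.03, -0.0, -0.01])
```

{"method": "send_rows", "body": {
  "dr": [
    [0,0,0],
    [0,0,0],
    [0,0,0],
    [0,0,0],
    [0,0,0],
    [0,0,0],
    [0,0,0],
    [0,0,0]
  ],
  "xyz": [
    [5,-0.8,0],
    [10,-0.8,0],
    [15.3,-0.8,0],
    [15.3,-0.8,4],
    [15.3,-0.8,7],
    [15.3,-0.8,9.6],
    [15.3,-0.8,9.6],
    [15.3,-0.8,9.6]
  ],
  "jaw": [0,0,0,0,0,0,0,0]
}}

```text
time_s: 16.3
eef_pos: [0.5239, 0.2034, 0.2849]
eef_rot: [0.001, 0.754, 0.657, 0.001]
wrist_force: [0.4, 0.3, 0.1]
opening: -0.0
grasp_force: 0.0
```

```bash
python3 - <<'E'
from h import *
rot=down(np.pi/2+PYAW);st()
for yc,z in [(.13,.285),(.041,.288),(.014,.279),(-.011,.263),(-.022,.253),(-.03,.245)]: print(rel(world(PX,PY,PYAW,(-.047,yc,z-.09)),rot)[0])
s=ctrl.camera('side');cv2.imwrite('pics/c3.png',cv2.resize(s[60:260,200:370],None,fx=2.9,fy=2.9,interpolation=2)[:,:,::-1])
E
```

```text
t16.30 pos [0.5239 0.2034 0.2849] z [ 0.003  0.    -1.   ] yaw 1.433 F [0.4 0.3 0.1] M [-0.01  0.01 -0.01] op -0.000 g 0.0 q [0.16 0.12 1.6  0.   1.41 0.3 ]
[-3.83, -0.14, -0.01]
[-12.73, -0.13, -0.32]
[-15.43, -0.14, 0.58]
[-17.93, -0.14, 2.18]
[-19.03, -0.14, 3.18]
[-19.84, -0.14, 3.97]
```

View pics/c3.png

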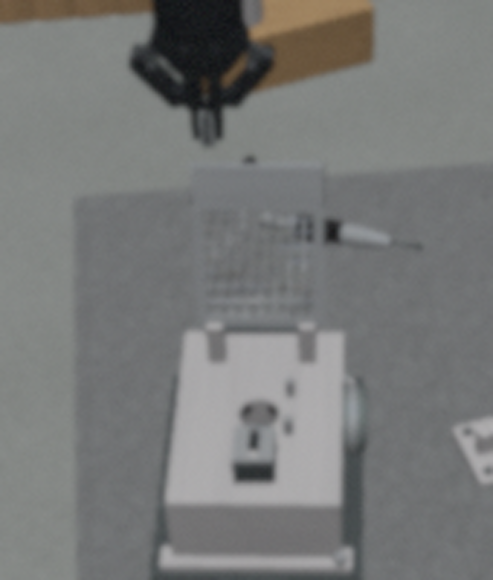

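The closed fingertip (205,143) stands behind the guard's left part (frame 192–328), clear of the stud (250,158). Push over.

{"method": "send_rows", "body": {
  "dr": [
    [0,0,0],
    [0,0,0],
    [0,0,0],
    [0,0,0],
    [0,0,0],
    [0,0,0],
    [0,0,0],
    [0,0,0]
  ],
  "xyz": [
    [-2,-0.1,0],
    [-3.5,-0.1,0],
    [-5,-0.1,0],
    [-6.5,-0.1,0],
    [-8,-0.1,0],
    [-9.5,-0.1,0],
    [-11,-0.1,-0.1],
    [-12.5,-0.1,-0.2]
  ],
  "jaw": [0,0,0,0,0,0,0,0]
}}

```text
time_s: 17.35
eef_pos: [0.5047, 0.0786, 0.2845]
eef_rot: [-0.0, 0.754, 0.657, -0.0]
wrist_force: [-0.7, 1.0, -0.2]
opening: -0.002
grasp_force: 0.5
```

```bash
python3 - <<'E'
from h import *
rot=down(np.pi/2+PYAW);st()
for yc,z in [(.041,.288),(.014,.279),(-.011,.263),(-.022,.253),(-.03,.245)]: print(rel(world(PX,PY,PYAW,(-.047,yc,z-.09)),rot)[0])
E
```

```text
t17.35 pos [0.5047 0.0786 0.2845] z [-0.001 -0.    -1.   ] yaw 1.433 F [-0.7  1.  -0.2] M [ 0.2  -0.03 -0.02] op -0.002 g 0.45486930990591645 q [-0.08  0.01  1.73 -0.    1.41  0.06]
[-0.11, 0.05, -0.35]
[-2.81, 0.05, 0.55]
[-5.31, 0.05, 2.15]
[-6.41, 0.05, 3.15]
[-7.21, 0.05, 3.95]
```

{"method": "send_rows", "body": {
  "dr": [
    [0,0,0],
    [0,0,0],
    [0,0,0],
    [0,0,0],
    [0,0,0],
    [0,0,0],
    [0,0,0],
    [0,0,0]
  ],
  "xyz": [
    [-0.9,0,0],
    [-1.9,0,0.2],
    [-2.8,0,0.5],
    [-3.7,0,1],
    [-4.5,0,1.6],
    [-5.3,0,2.2],
    [-6,0,2.8],
    [-6.7,0,3.4]
  ],
  "jaw": [0,0,0,0,0,0,0,0]
}}

```text
time_s: 18.35
eef_pos: [0.4956, 0.0128, 0.2502]
eef_rot: [-0.0, 0.754, 0.657, -0.0]
wrist_force: [0.1, -1.0, -0.8]
opening: 0.001
grasp_force: 0.0
```

```bash
python3 - <<'E'
from h import *
st()
s=ctrl.camera('side');cv2.imwrite('pics/c4.png',cv2.resize(s[60:260,200:370],None,fx=2.9,fy=2.9,interpolation=2)[:,:,::-1])
E
```

```text
t18.35 pos [0.4956 0.0128 0.2502] z [-0.  0. -1.] yaw 1.433 F [ 0.1 -1.  -0.8] M [ 0.01 -0.01  0.02] op 0.001 g 0.0 q [-0.21  0.    1.8  -0.    1.34 -0.08]
```

View pics/c4.png

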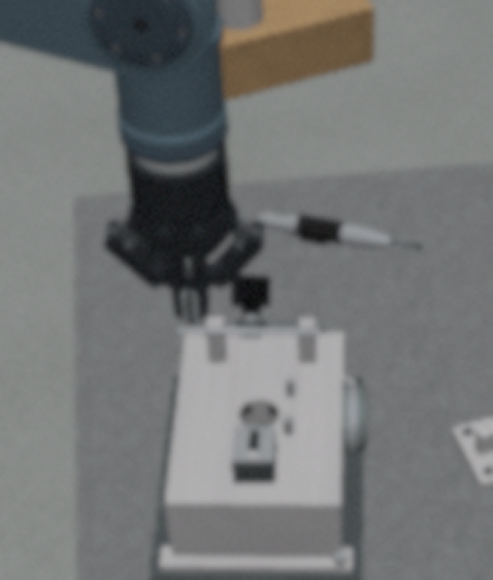

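The guard is seen edge-on (at ~0.8 rad) with stud at (250,293), no contact force: it is sinking. Retreat up and towards the robot while it closes.

{"method": "send_rows", "body": {
  "dr": [
    [0,0,0],
    [0,0,0],
    [0,0,0],
    [0,0,0],
    [0,0,0],
    [0,0,0],
    [0,0,0],
    [0,0,0]
  ],
  "xyz": [
    [0,0,-3],
    [0,0,-7],
    [0,-3,-11],
    [0,-7,-11],
    [0,-11,-11],
    [0,-14,-11],
    [0,-14,-11],
    [0,-14,-11]
  ],
  "jaw": [0,0,0,0,10,30,40,40]
}}

```text
time_s: 19.4
eef_pos: [0.3576, 0.0324, 0.361]
eef_rot: [0.0, 0.754, 0.657, 0.0]
wrist_force: [-0.0, 0.2, 0.6]
opening: 0.397
grasp_force: 0.0
```

{"method": "send_rows", "body": {
  "dr": [
    [0,0,0],
    [0,0,0],
    [0,0,0],
    [0,0,0],
    [0,0,0],
    [0,0,0],
    [0,0,0],
    [0,0,0]
  ],
  "xyz": [
    [0,0,0],
    [0,0,0],
    [0,0,0],
    [0,0,0],
    [0,0,0],
    [0,0,0],
    [0,0,0],
    [0,0,0]
  ],
  "jaw": [40,40,40,40,40,40,40,40]
}}

```text
time_s: 20.4
eef_pos: [0.3571, 0.0325, 0.3607]
eef_rot: [0.0, 0.754, 0.657, 0.0]
wrist_force: [0.9, -0.6, 0.2]
opening: 0.396
grasp_force: 0.0
```

```bash
python3 - <<'E'
from h import *
st()
s=ctrl.camera('side');t=ctrl.camera('top')
print(proj('side',world(PX,PY,PYAW,[0,-.062,.0735+.01])),proj('top',world(PX,PY,PYAW,[0,-.062,.0735+.01])))
S=cv2.resize(s[150:250,250:340],None,fx=4.4,fy=4.4,interpolation=2);T=cv2.resize(t[200:290,290:380],None,fx=4.4,fy=4.4,interpolation=2)
o=np.zeros((440,792,3),np.uint8);o[:,:396]=S;o[:396,396:]=T;cv2.imwrite('pics/c5.png',o[:,:,::-1])
E
```

```text
t20.40 pos [0.3571 0.0325 0.3607] z [ 0. -0. -1.] yaw 1.433 F [ 0.9 -0.6  0.2] M [ 0.05 -0.03  0.04] op 0.396 g 0.0 q [-0.24 -0.42  1.93 -0.    1.64 -0.11]
[[286.84235772 198.33361931]] [[351.82844779 245.2278192 ]]
```

View pics/c5.png

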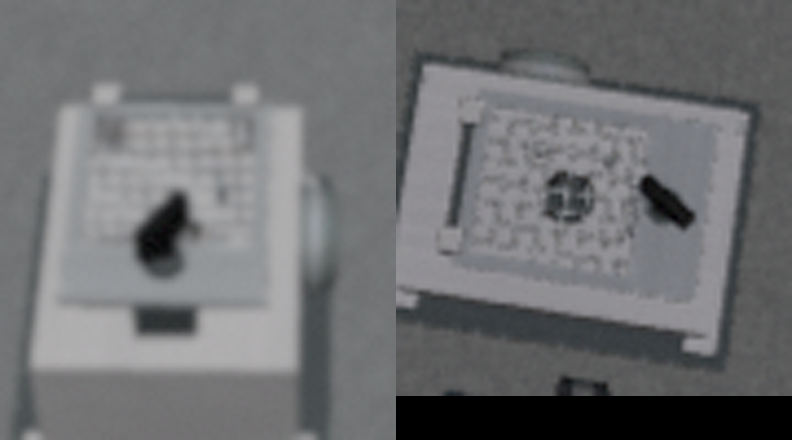

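Guard is down; wing at top crop (667,201) ↔ expected closed position (within 0.5 px), wing turned clockwise from the port's y by about 0.6 rad. Refining its angle.

```bash
python3 - <<'E'
from h import *
t=cv2.imread('pics/c5.png')[150:260,396+220:396+320].max(2);m=(t<40).astype(np.uint8)
n,l,s,c=cv2.connectedComponentsWithStats(m);k=1+s[1:,4].argmax();ys,xs=np.nonzero(l==k)
r=cv2.minAreaRect(np.stack([xs,ys],1).astype(np.float32));b=cv2.boxPoints(r);b=b+[220,150];b=b/4.4+[290,200]
W=np.array([back('top',q,.1735) for q in b]);e=[W[1]-W[0],W[2]-W[1]];L=max(e,key=np.linalg.norm);L*=np.sign(L[1])
print(r,'lens',[np.linalg.norm(x) for x in e],'yaw',np.arctan2(L[1],L[0]),'turn',np.pi/2+PYAW-np.arctan2(L[1],L[0]),'mid',W.mean(0),'exp',world(PX,PY,PYAW,[0,-.062,.0835]))
st()
yaw=np.arctan2(L[1],L[0])
for z in(.20,.166): print(rel(world(PX,PY,PYAW,[0,-.062,z-.09]),down(yaw)))
E
```

```text
((47.98799133300781, 53.284934997558594), (61.25900650024414, 24.39145851135254), 37.405357360839844) lens [np.float64(0.01529051819096401), np.float64(0.0379938667387063)] yaw 0.9259326175101745 turn 0.5070637092847221 mid [ 0.53470462 -0.02847359  0.1735    ] exp [ 0.53738341 -0.03101228  0.1735    ]
t20.50 pos [0.3571 0.0326 0.3607] z [ 0. -0. -1.] yaw 1.433 F [ 0.  -0.6  0.6] M [-0.02  0.03  0.  ] op 0.397 g 0.0 q [-0.24 -0.42  1.93  0.    1.64 -0.11]
([-3.81, 18.73, 16.07], [0.0, -0.0, 4.84])
([-3.81, 18.73, 19.47], [0.0, -0.0, 4.84])
```

{"method": "send_rows", "body": {
  "dr": [
    [0,0,1],
    [0,0,2],
    [0,0,3],
    [0,0,4],
    [0,0,5.1],
    [0,0,5.1],
    [0,0,5.1],
    [0,0,5.1]
  ],
  "xyz": [
    [-1,5,0],
    [-2,10,3],
    [-3,15,7],
    [-3.75,18.65,11],
    [-3.75,18.65,14],
    [-3.75,18.65,16],
    [-3.75,18.65,16],
    [-3.75,18.65,16]
  ],
  "jaw": [45,45,45,45,45,45,45,45]
}}

```text
time_s: 21.5
eef_pos: [0.5372, -0.0304, 0.2017]
eef_rot: [0.0, 0.901, 0.434, 0.001]
wrist_force: [0.3, 0.2, 0.5]
opening: 0.448
grasp_force: 0.0
```

```bash
python3 - <<'E'
from h import *
st();_,p,r=tool()
print(rel([.5365,-.0305,.166],down(.89)))
s=ctrl.camera('side');u=proj('side',[p+[0,0,-.019]])[0];print(u)
cv2.imwrite('pics/c6.png',cv2.resize(s[140:250,240:340],None,fx=5,fy=5,interpolation=2)[:,:,::-1])
E
```

```text
t21.50 pos [ 0.5372 -0.0304  0.2017] z [ 0.001 -0.    -1.   ] yaw 0.899 F [0.3 0.2 0.5] M [-0.01 -0.02  0.01] op 0.448 g 0.0 q [-0.28  0.15  1.75  0.    1.24  0.39]
([-0.05, -0.05, 3.57], [0.01, -0.01, 0.08])
[286.57094412 195.53427851]
```

View pics/c6.png

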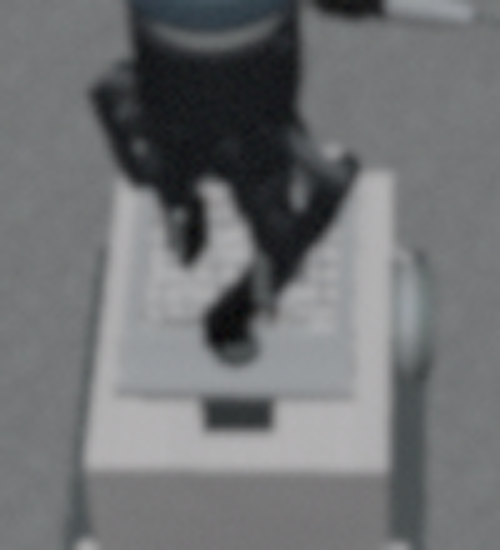

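The fingers (190,240) and (265,285) straddle the wing (230,315). Descend and grip.

{"method": "send_rows", "body": {
  "dr": [
    [0,0,0],
    [0,0,0],
    [0,0,0],
    [0,0,0],
    [0,0,0],
    [0,0,0],
    [0,0,0],
    [0,0,0]
  ],
  "xyz": [
    [0,0,1.2],
    [0,0,2.4],
    [0,0,3.5],
    [0,0,3.5],
    [0,0,3.5],
    [0,0,3.5],
    [0,0,3.5],
    [0,0,3.5]
  ],
  "jaw": [45,45,45,45,0,0,0,0]
}}

```text
time_s: 22.55
eef_pos: [0.5368, -0.0302, 0.1661]
eef_rot: [0.0, 0.901, 0.434, 0.0]
wrist_force: [-0.5, 0.1, 2.3]
opening: 0.116
grasp_force: 74.6
```

```bash
python3 - <<'E'
from h import *
st()
E
```

```text
t22.55 pos [ 0.5368 -0.0302  0.1661] z [ 0. -0. -1.] yaw 0.899 F [-0.5  0.1  2.3] M [ 0.15  0.26 -0.04] op 0.116 g 74.58431079983711 q [-0.28  0.19  1.78  0.    1.17  0.39]
```

{"method": "send_rows", "body": {
  "dr": [
    [0,0,0],
    [0,0,-1],
    [0,0,-2],
    [0,0,-3],
    [0,0,-4],
    [0,0,-5.1],
    [0,0,-5.1],
    [0,0,-5.1]
  ],
  "xyz": [
    [0,0,0],
    [0,0,0],
    [0,0,0],
    [0,0,0],
    [0,0,0],
    [0,0,0],
    [0,0,0.2],
    [0,0,0.4]
  ],
  "jaw": [0,0,0,0,0,0,0,0]
}}

```text
time_s: 23.55
eef_pos: [0.5369, -0.0303, 0.1618]
eef_rot: [0.0, 0.755, 0.656, 0.0]
wrist_force: [-0.1, 1.1, 3.9]
opening: 0.115
grasp_force: 74.9
```

```bash
python3 - <<'E'
from h import *
st()
E
```

```text
t23.55 pos [ 0.5369 -0.0303  0.1618] z [ 0.001 -0.    -1.   ] yaw 1.431 F [-0.1  1.1  3.9] M [0.26 0.12 0.01] op 0.115 g 74.8640589416027 q [-0.28  0.2   1.78  0.    1.16 -0.14]
```

{"method": "send_rows", "body": {
  "dr": [
    [0,0,0],
    [0,0,0],
    [0,0,0],
    [0,0,0],
    [0,0,0],
    [0,0,0],
    [0,0,0],
    [0,0,0]
  ],
  "xyz": [
    [0,0,0.1],
    [0,0,0.2],
    [0,0,0.3],
    [0,0,0.4],
    [0,0,0.5],
    [0,0,0.6],
    [0,0,0.7],
    [0,0,0.75]
  ],
  "jaw": [0,0,0,0,0,0,0,0]
}}

```text
time_s: 24.55
eef_pos: [0.537, -0.0304, 0.1553]
eef_rot: [0.0, 0.754, 0.657, 0.0]
wrist_force: [-2.8, 2.4, 14.6]
opening: 0.117
grasp_force: 76.8
```

```bash
python3 - <<'E'
from h import *
st()
E
```

```text
t24.55 pos [ 0.537  -0.0304  0.1553] z [ 0.001 -0.    -1.   ] yaw 1.433 F [-2.8  2.4 14.6] M [ 0.4   0.6  -0.05] op 0.117 g 76.76122918725014 q [-0.28  0.21  1.78 -0.    1.15 -0.14]
```

{"method": "send_rows", "body": {
  "dr": [
    [0,0,1],
    [0,0,2.2],
    [0,0,3.4],
    [0,0,4.6],
    [0,0,5.8],
    [0,0,7],
    [0,0,8.2],
    [0,0,9.4]
  ],
  "xyz": [
    [0,0,0],
    [0,0,0],
    [0,0,0],
    [0,0,0],
    [0,0,0],
    [0,0,-0.03],
    [0,0,-0.05],
    [0,0,-0.05]
  ],
  "jaw": [0,0,0,0,0,0,0,0]
}}

```text
time_s: 25.55
eef_pos: [0.5367, -0.0301, 0.1554]
eef_rot: [-0.0, 0.975, 0.22, 0.0]
wrist_force: [-2.8, 2.6, 9.6]
opening: 0.116
grasp_force: 75.9
```

{"method": "send_rows", "body": {
  "dr": [
    [0,0,1],
    [0,0,2],
    [0,0,3],
    [0,0,4],
    [0,0,4.7],
    [0,0,5.2],
    [0,0,5.6],
    [0,0,5.6]
  ],
  "xyz": [
    [0,0,0],
    [0,0,0],
    [0,0,0],
    [0,0,0],
    [0,0,0],
    [0,0,0],
    [0,0,0],
    [0,0,0]
  ],
  "jaw": [0,0,0,0,0,0,0,0]
}}

```text
time_s: 26.55
eef_pos: [0.5366, -0.03, 0.1554]
eef_rot: [-0.0, 0.998, -0.069, -0.0]
wrist_force: [-1.8, 3.1, 9.5]
opening: 0.116
grasp_force: 76.0
```

```bash
python3 - <<'E'
from h import *
st()
E
```

```text
t26.55 pos [ 0.5366 -0.03    0.1554] z [-0.  0. -1.] yaw -0.138 F [-1.8  3.1  9.5] M [0.54 0.43 0.35] op 0.116 g 76.04246869683266 q [-0.28  0.2   1.78  0.    1.15  1.43]
```

{"method": "send_rows", "body": {
  "dr": [
    [0,0,0.3],
    [0,0,0.6],
    [0,0,0.9],
    [0,0,1],
    [0,0,1],
    [0,0,1],
    [0,0,1],
    [0,0,1]
  ],
  "xyz": [
    [0,0,0],
    [0,0,0],
    [0,0,0],
    [0,0,0],
    [0,0,0],
    [0,0,0],
    [0,0,0],
    [0,0,0]
  ],
  "jaw": [0,0,0,0,0,0,0,0]
}}

```text
time_s: 27.55
eef_pos: [0.5366, -0.0299, 0.1554]
eef_rot: [0.0, 0.993, -0.119, -0.0]
wrist_force: [-2.5, 2.9, 9.1]
opening: 0.116
grasp_force: 89.8
```

```bash
python3 - <<'E'
from h import *
st()
E
```

```text
t27.55 pos [ 0.5366 -0.0299  0.1554] z [-0.    -0.001 -1.   ] yaw -0.239 F [-2.5  2.9  9.1] M [0.63 0.41 1.74] op 0.116 g 89.83127708081156 q [-0.28  0.2   1.78 -0.    1.15  1.53]
```

Torque rose to 1.74 N m: against the stop. Unload, release, and retreat.

{"method": "send_rows", "body": {
  "dr": [
    [0,0,-0.6],
    [0,0,-0.8],
    [0,0,-0.8],
    [0,0,-0.8],
    [0,0,-0.8],
    [0,0,-0.8],
    [0,0,-0.8],
    [0,0,-0.8]
  ],
  "xyz": [
    [0,0,-0.03],
    [0,0,-0.06],
    [0,0,-0.06],
    [0,0,-0.06],
    [0,0,-0.06],
    [0,0,-1],
    [0,0,-3],
    [0,0,-6]
  ],
  "jaw": [0,0,20,30,45,45,45,45]
}}

```text
time_s: 28.55
eef_pos: [0.536, -0.0302, 0.215]
eef_rot: [-0.0, 0.997, -0.08, -0.001]
wrist_force: [-0.7, -0.2, 0.1]
opening: 0.455
grasp_force: 0.0
```

{"method": "send_rows", "body": {
  "dr": [
    [0,0,0],
    [0,0,0],
    [0,0,0],
    [0,0,0],
    [0,0,0],
    [0,0,0],
    [0,0,0],
    [0,0,0]
  ],
  "xyz": [
    [0,0,-4],
    [-3,0,-8],
    [-8,0,-12],
    [-13,0,-14],
    [-18,0,-14],
    [-20,0,-14],
    [-20,0,-14],
    [-20,0,-14]
  ],
  "jaw": [45,45,45,45,45,45,45,45]
}}

```text
time_s: 29.55
eef_pos: [0.3398, 0.0012, 0.3552]
eef_rot: [0.0, 0.997, -0.08, 0.001]
wrist_force: [0.2, 0.7, 0.3]
opening: 0.452
grasp_force: 0.0
```

```bash
python3 - <<'E'
from h import *
st()
s=ctrl.camera('side');t=ctrl.camera('top')
for z in(.0835,.0835-.0095): print(proj('side',world(PX,PY,PYAW,[0,-.062,z])),proj('top',world(PX,PY,PYAW,[0,-.062,z])))
S=cv2.resize(s[160:390,240:340],None,fx=2.6,fy=2.6,interpolation=2);T=cv2.resize(t[200:290,290:380],None,fx=4.4,fy=4.4,interpolation=2);T2=cv2.resize(t[215:300,410:490],None,fx=2.2,fy=2.2,interpolation=2)
o=np.zeros((598,660,3),np.uint8);o[:,:260]=S;o[:396,260:656]=T;o[400:587,260:436]=T2;cv2.imwrite('pics/c7.png',o[:,:,::-1])
E
```

```text
t29.55 pos [0.3398 0.0012 0.3552] z [ 0.001 -0.    -1.   ] yaw -0.159 F [0.2 0.7 0.3] M [-0.   -0.03 -0.  ] op 0.452 g 0.0 q [-0.35 -0.48  1.97  0.    1.64  1.38]
[[286.84235772 198.33361931]] [[351.82844779 245.2278192 ]]
[[287.01793258 201.00762303]] [[351.64848663 245.55952903]]
```

View pics/c7.png

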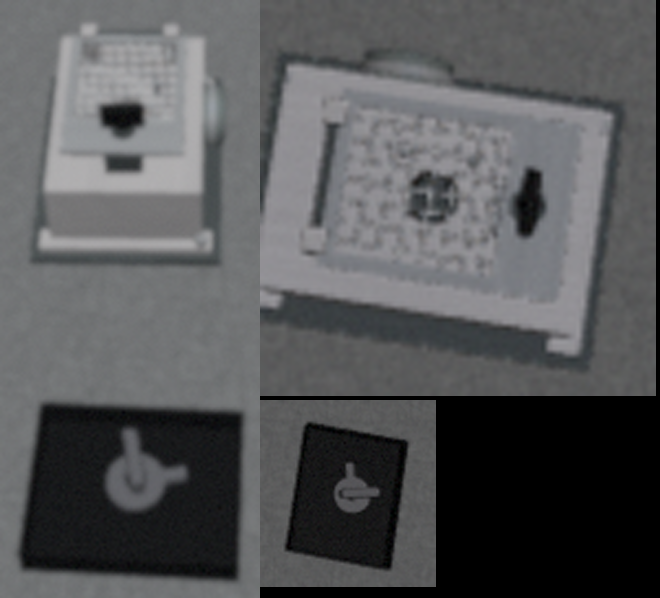

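Wing at (530,203) now lies along the port's x axis (locked) and sits low, at the pressed height. The guard is closed, the manifold is seated, and the plug stands upright in the tray (side (133,480)).

```bash
python3 -c "
from bench import ctrl
print(ctrl.hand_in())"
```

```text
the job is handed in; nothing more can be done
None
```

The job is handed in at about 29.6 s of the 72 s limit. The plug was twisted out with the manifold still seated and set upright in the tray. The guard is closed, with the stud pushed in and turned clockwise to its stop.

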